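# Seat a bearing housing in the drilling fixture and clamp it

### The arm

A 7-joint arm with a two-finger parallel gripper is mounted at the origin on the work surface. World frame = base frame: x ahead of the robot, y to its left, z up, the work surface at z = 0. Lengths are in m, angles in rad, forces in N, time in s.
With the tool pointing down it reaches from about 0.4 to 0.85 m from the base axis. Payload 4.5 kg.
Tool frame: the origin (TCP) lies midway between the tips of the shut fingers; the grasp point (between the pads) lies 19 mm behind it; z points along the fingers, y is the line along which they close (so a half turn about z gives the same grasp; the last joint's range is limited). The gripper opens to 88 mm and grips with 3 to 60 N. Pads are 18 mm wide; open, the fingers measure 123 mm over their backs; the gripper's body (75 mm by 187 mm) begins 45 mm behind the grasp point.
Start: joints at [1.181, 0.689, -0.195, 1.565, 0.157, 0.902, -0.215], TCP at [0.257, -0.57, 0.239] pointing down, gripper open.
Joint ranges: [-3.01, 3.01], [-0.46, 2.08], [-1.47, 1.51], [0.13, 2.56], [-1, 4.14], [0.04, 2.09], [-2.66, 2.66]. Speed limits (rad/s): [2.57, 2.57, 3.14, 3.14, 3.14, 3.14, 3.14].

### API

Orientations are given as a unit quaternion [x, y, z, w].
In Python, from plant import r gives the robot as it stands.
- The arm moves only by the tool move_arm, never from a script. Its argument "targets" is a list that holds one entry, the list of rows, each a list of 7 numbers: the opening, from 0 (shut) to 1 (fully open), then the shift along the tool's x, y, z in mm, then the turn, a rotation vector about the tool's x, y, z in degrees. In form: [[[claw, dx, dy, dz, ax, ay, az], ...]]. A call has 1 to 10 rows; each row is the pose to reach, as a shift and turn from the pose commanded when the call began, along the tool's axes at that moment; what a row does not reach only later rows make up. A row lasts 1/8 s, in which the tool goes at most 62.5 mm and 10.7 degrees, less where a joint would pass 70% of its speed; a pose out of reach is approached as far as the arm can. A call with a gripper value outside its range is refused whole. The fingers move at their own pace and stop on an object; "newtons" is the grip in N (left out, the last holds). Time passes only in rows, so rows that repeat a pose let the fingers close. It gives the time, the measured TCP pose, the force, the opening and the grip force at its end, in the units of the state.
- r.get_state(): the state, without advancing time (a new reading comes with each control period).
- r.snapshot(name): name is "scene" or "side" or "wrist"; returns the picture (420x560x3 uint8, red, green, blue); there is no depth.
- r.camera_info(name): a dict with "fx", "fy", "cx", "cy" (pixels), "R" (3x3) and "t" (3): a world point X has camera coordinates R X + t. Camera axes: x right, y down, z forward; pixel columns grow to the right and rows downward; lengths in m; the calibration is good to about 2 mm. A picture is of the moment at which its call begins: read the wrist's pose just before it. camera_info takes no time and is no camera call; for the wrist camera it gives the pose at the moment of the call.
- r.finish_job(): hands the job in; it is judged then, once.
The state is a dict: "clock": time; "q": joint angles; "qd": joint speeds; "joint_torque": joint torques, N m; "tool_pos": TCP position; "eef_rot": TCP orientation; "contact_force": force on the tool from outside, world axes, zero at the start; "moment": the same for the moment, N m; "opening": opening from 0.0 (shut) to 1.0 (fully open); "finger_force": force on a finger pad.
Only numpy, scipy, OpenCV 4.12 (cv2) and the standard library are available. Lean on these libraries where they do the work, as an engineer would, in place of code of your own. Each camera call takes 0.05 s, during which the arm holds its last target. There are 200 camera calls.

### The job

Get the aluminium bearing housing on the plywood drilling fixture ready for drilling: with your fingertips, push it along the board until it sits square and hard up against both the long steel fence and the short end stop. Then push the toggle clamp's red handle all the way down so that the rubber tip holds the housing there. Slide the housing, never pick it up or tip it, and leave the other things on the bench where they are.

Things in the scene. Friction and masses are not known exactly. Their poses are not given: they have to be found in the camera images.
- jig: drilling fixture fixed to the bench: plywood board 360 (its x) x 320 (its y) x 15 mm thick, with a fence, an end stop and a toggle clamp on it. Origin at the centre of the board's underside, z up. A housing that is fully home has its origin at x=+55, y=+20, z=+15 mm in this frame, its long x axis along the fixture's x
- fence (a point): middle of the steel fence bar's working face, at board level (fixture frame x=5, y=60, z=15 mm). The face looks to the fixture's -y, is 12 mm high and runs along x from -120 to +130 mm; the bar is 20 mm wide
- stop (a point): middle of the steel end stop's working face, at board level (fixture frame x=120, y=20, z=15 mm). The face looks to the fixture's -x, is 12 mm high and spans y=-10 to +50 mm; the block is 25 mm thick
- housing: cast aluminium bearing housing lying loose on the board, 0.4 to 0.65 kg: flange 130 (its x) x 80 (its y) x 16 mm thick, on its middle a hollow round boss 52 mm in diameter, top 38 mm above the underside. Origin: centre of the underside, z up. It starts clear of fence and stop, within 20 degrees of square. Its +y long side goes against the fence, its +x end against the stop
- clamp_handle (a joint): handle angle, rad: 0 = open, 72 degrees above level; 1.25 = fully down, level, at its end stop. Elevation = 1.25 - value, in the fixture's y-z plane about clamp_pivot: the free end goes to the fixture's +y (away from the fence) and down. About 6 to 12 N at the grip moves it; it stays where it is left. The bar swings down with it (0.96 rad per rad)
- clamp_pivot (a point): centre of the handle's pivot pin, in the clamp's foot behind the fence (fixture frame x=98, y=120, z=64 mm; foot 44 x 55 mm, y=84 to 140 mm). The steel hold-down bar turns on its own pin 15 mm nearer the fence; open it stands up, its top 130 mm above the bench, its spindle pointing to the fixture's -y
- handle_grip (a point): point on the upper skin of the round red grip (16 mm thick), 85 mm from the pivot pin along the handle; the red grip runs from 42 to 121 mm from the pin. This upper side, which faces the bar when open, is the one to push. The point's y axis points along the handle to its free end
- clamp_tip: black sprung rubber tip, 17 mm in diameter, on the end of the bar's spindle; origin at the middle of its pressing face. With the clamp shut it presses the flange with about 6 N, 22 mm from the end stop's face and 15 to 18 mm from the fence's face
- finished: another bearing housing, the same size but already drilled with four 10 mm holes, lying on the bench to the robot's left; leave it. Origin at the centre of its underside
- drill: cordless drill, teal and black, standing on its battery, 190 x 75 mm, 210 mm high, on the bench to the right; leave it. Origin at the middle of its underside
- spray: metal spray can with a yellow band, 58 mm in diameter, 170 mm high, on the bench to the right; leave it. Origin at the middle of its underside
- carton: small cardboard carton 110 x 75 x 60 mm on the bench to the right; leave it. Origin at the middle of its underside
- tape: roll of blue tape, 64 mm in diameter, 19 mm high, on the far right corner of the fixture board; leave it. Origin at the middle of its underside
- chuck_key: small steel T-shaped chuck key, 71 x 51 mm, 11 mm high, on the fixture board behind the fence; leave it. Origin at its crossing, on the underside
- screwdriver: screwdriver lying on the bench to the left; leave it. Origin under its middle
- flask: dark blue drinking flask, 72 mm in diameter, 225 mm high, on the bench to the left; leave it. Origin at the middle of its underside

How it is judged:
On the way, in this order (a step that is already met when the one before it is completed fails the run):
1. the housing sits square against the fence and the end stop, clamp still open (x of housing in the frame of jig between 0.0525 and 0.0575 m and y of housing in the frame of jig between 0.0175 and 0.0225 m and angle between the x axis of housing and the x axis of jig, either way round below 0.03 rad and z of housing in the frame of jig below 0.018 m and angle between housing's own z axis and vertical below 0.05 rad and value of joint clamp_handle below 0.6 rad), for 0.2 s.
2. the clamp handle is fully down and the rubber tip presses on the housing (value of joint clamp_handle above 1.19 rad and contact force between clamp_tip and housing above 2 N), for 0.2 s.
At the end, for the whole second after the job is handed in: The housing lies flat on the board within 2.5 mm of hard up against the fence and within 2.5 mm of the end stop, square to them within 0.03 rad, at rest; the clamp handle is down (joint above 1.19 of 1.25 rad) and the rubber tip presses on the housing with more than 2 N (all of step 2 and x of housing in the frame of jig between 0.0525 and 0.0575 m and y of housing in the frame of jig between 0.0175 and 0.0225 m and angle between the x axis of housing and the x axis of jig, either way round below 0.03 rad and z of housing in the frame of jig below 0.018 m and angle between housing's own z axis and vertical below 0.05 rad and linear speed of housing below 0.01 m/s); the robot touches nothing.
It fails at once if the housing is lifted off the board (8 mm) (z of housing in the frame of jig above 0.023 m).
It fails at once if the housing is tipped more than 0.15 rad (angle between housing's own z axis and vertical above 0.15 rad).
It fails at once if another thing is disturbed (moved more than 20 mm) (distance of any of drill, spray, carton, tape, chuck_key, screwdriver, flask, finished from where it was at the start of the episode above 0.02 m).
It also fails if it takes over 64 s, if anything falls off the work surface, if the arm or the gripper's body presses on something with over 40 N, if the wrist force passes 120 N, or if a joint passes its speed limit or range.

## Working session

There is one attempt and no reset: what is moved stays moved. The work goes in short steps, Python scripts to look and compute and a tool call to move; the robot and the scene stay as the last step left them, time stands still between calls to the robot, and variables do not carry over. Pictures are saved under pics/ and viewed, at most 10 in all, crops included, and the job is handed in when it is done.

Besides the shell and the picture viewer there is one more tool, called as name([rows], argument=value, ...), one row to a line, values as JSON. move_arm: Moves the arm, as the interface text tells. Its arguments: {"type":"object","properties":{"targets":{"type":"array","items":{"type":"array","items":{"type":"array","items":{"type":"number"}}}},"newtons":{"type":"number"}},"required":["targets"]}

```bash
mkdir -p pics; python3 - <<'E'
from plant import r
import cv2,json,numpy as np
s=r.get_state();print({k:np.round(v,3).tolist() for k,v in s.items()})
for n in("scene","side"):
    c=r.camera_info(n);print(n,{k:np.round(v,4).tolist() for k,v in c.items()})
    im=r.snapshot(n);cv2.imwrite(f"pics/{n}0.png",im[:,:,::-1])
    cv2.imwrite(f"pics/{n}0b.png",cv2.resize(im[:,:,::-1],(800,600),interpolation=cv2.INTER_CUBIC))
E
```

```text
{'clock': 0.0, 'q': [1.181, 0.69, -0.195, 1.566, 0.157, 0.903, -0.215], 'qd': [-0.001, -0.001, -0.0, 0.001, 0.0, -0.0, -0.0], 'joint_torque': [-0.0, -52.757, -1.267, -15.343, -0.053, 0.007, 0.0], 'tool_pos': [0.257, -0.569, 0.238], 'eef_rot': [0.978, 0.21, -0.0, -0.001], 'contact_force': [0.476, 0.312, -0.713], 'moment': [-0.055, -0.021, -0.027], 'finger_force': 0.0, 'opening': 1.002}
scene {'fx': 505.3242, 'fy': 505.3242, 'cx': 286.8817, 'cy': 214.8728, 'R': [[0.3263, 0.945, 0.0204], [0.6247, -0.1994, -0.755], [-0.7094, 0.2591, -0.6554]], 't': [-0.191, -0.2149, 1.7873]}
side {'fx': 525.4321, 'fy': 525.4321, 'cx': 283.3968, 'cy': 213.1012, 'R': [[0.9133, -0.407, -0.0117], [-0.2958, -0.6435, -0.706], [0.2799, 0.6483, -0.7081]], 't': [-0.4448, 0.2547, 1.5441]}
```

View pics/scene0b.png

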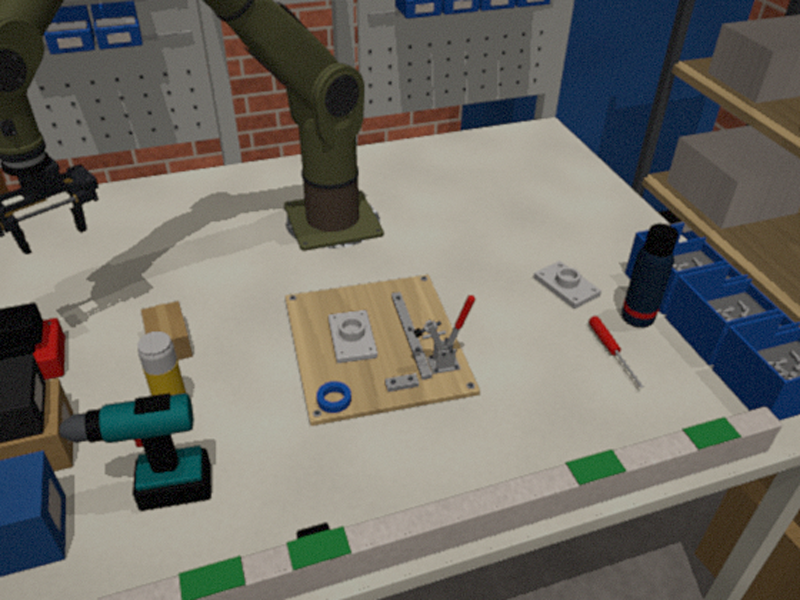

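View pics/side0b.png

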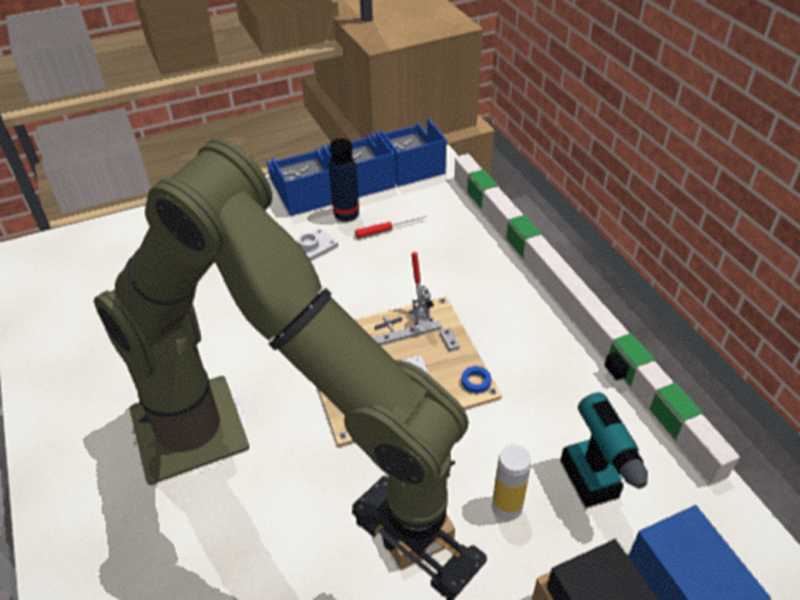

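Scene view: the board spans about (285–478, 275–422) in the 800x600 picture. Its clamp and red handle are near (460,310), the housing near (352,335) and the end stop near (402,382). In the side view the arm hides part of the board. I'll enlarge the fixture in both.

```bash
python3 - <<'E'
import cv2
a=cv2.imread("pics/scene0.png")[185:303,190:345];cv2.imwrite("pics/c1.png",cv2.resize(a,None,fx=5,fy=5,interpolation=cv2.INTER_CUBIC))
a=cv2.imread("pics/side0.png")[165:315,215:355];cv2.imwrite("pics/c2.png",cv2.resize(a,None,fx=4,fy=4,interpolation=cv2.INTER_CUBIC))
E
```

```text
(no output)
```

View pics/c1.png

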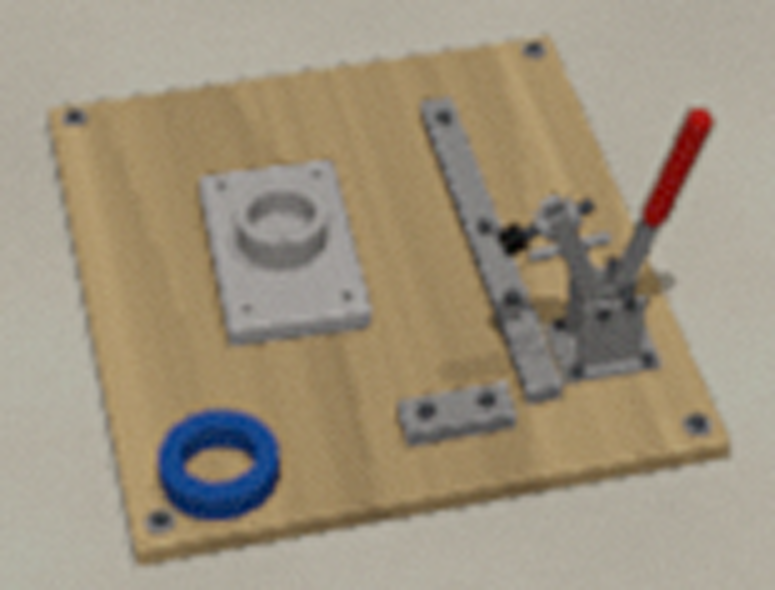

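View pics/c2.png

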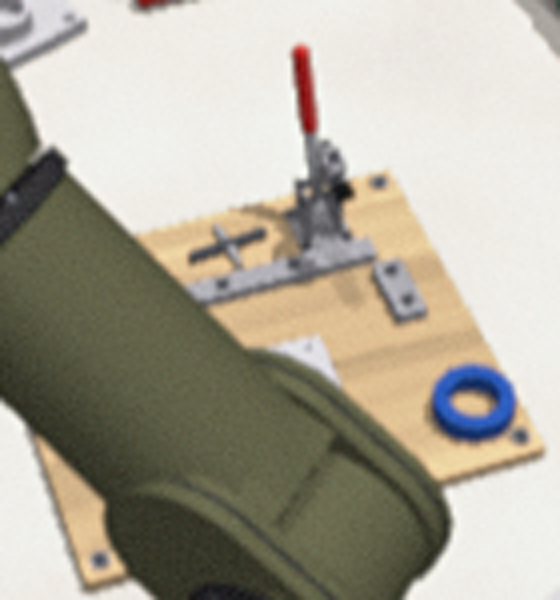

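Crop 1 shows the board's top corners at (50,108), (547,38), (730,443) and (138,550), the flange top at (200,175), (330,160), (370,315) and (230,330), and the red grip running from (653,222) to (700,112). Crop 2 gives the board corners (392,172), (543,450) and (85,582), plus the red grip from (312,130) to (301,50).

```bash
cat >h.py <<'E'
import numpy as np
from scipy.optimize import least_squares
C={}
def cams():
    from plant import r
    for n in("scene","side"):C[n]={k:np.array(v) for k,v in r.camera_info(n).items()}
def proj(n,X):
    c=C[n];p=np.atleast_2d(X)@c["R"].T+c["t"];return np.c_[c["fx"]*p[:,0]/p[:,2]+c["cx"],c["fy"]*p[:,1]/p[:,2]+c["cy"]]
def T(p,X):
    X=np.atleast_2d(np.array(X,float));c,s=np.cos(p[2]),np.sin(p[2])
    return np.c_[c*X[:,0]-s*X[:,1]+p[0],s*X[:,0]+c*X[:,1]+p[1],X[:,2]]
def c1(a):a=np.array(a,float);return (a+.5)/5-.5+[190,185]
def c2(a):a=np.array(a,float);return (a+.5)/4-.5+[215,165]
E
python3 - <<'E'
from h import *
cams()
m=1e-3
J=np.array([[-180,-160,15],[-180,160,15],[180,160,15],[180,-160,15],[-120,60,27],[-120,80,27],[130,60,27],[130,80,27],[120,-10,27],[120,50,27]])*m
j1=c1([[50,108],[547,38],[730,443],[138,550],[424,101],[452,98],[533,385],[561,378],[398,403],[505,383]])
J2=np.array([[180,160,15],[180,-160,15],[-180,-160,15]])*m
j2=c2([[392,172],[543,447],[85,582]])
def f(p):
    e=[0,0,p[3]]
    return np.r_[(proj("scene",T(p,J)+e)-j1).ravel(),(proj("side",T(p,J2)+e)-j2).ravel()]
s=least_squares(f,[.6,0,0,0],x_scale=[.1,.1,.1,.01]);P=s.x;print("jig",P,"\n",s.fun.reshape(-1,2).round(1).tolist())
H=np.array([[-65,-40,31],[-65,40,31],[65,40,31],[65,-40,31],[65,-40,15],[65,40,15],[0,0,53]])*m
h1=c1([[200,175],[330,160],[370,315],[230,330],[232,342],[370,326],[284,211]])
s=least_squares(lambda p:(proj("scene",T(p,H))-h1).ravel(),[.55,0,0]);Q=s.x;print("hous",Q,s.fun.reshape(-1,2).round(1).tolist())
c,sn=np.cos(P[2]),np.sin(P[2]);d=Q[:2]-P[:2];print("rel",c*d[0]+sn*d[1],-sn*d[0]+c*d[1],np.degrees(Q[2]-P[2]))
for a,b in(([700,112],[301,50]),([653,222],[312,130])):
    s=least_squares(lambda X:np.r_[proj("scene",X)[0]-c1(a),proj("side",X)[0]-c2(b)],[.6,.1,.1]);print("grip",s.x,s.fun.round(1))
L=lambda r,o:[.098,.120+r*np.cos(1.25)-o*np.sin(1.25),.064+r*np.sin(1.25)+o*np.cos(1.25)]
print("exp",T(P,[L(.121,0),L(.042,0)]))
E
```

```text
jig [ 0.45372318 -0.02695567 -0.07994725 -0.00187608] 
 [[-0.2, -0.2], [1.0, -0.8], [0.6, -0.3], [-0.3, -0.1], [-0.6, 0.0], [0.2, -0.3], [-0.9, 1.2], [0.7, 1.4], [-0.1, -0.6], [0.2, -0.4], [-0.8, -0.9], [0.7, 0.4], [-0.2, 0.9]]
hous [ 0.43865011 -0.07253295 -0.1224045 ] [[-0.3, -0.2], [0.7, -0.6], [0.4, -1.2], [-0.4, -0.3], [-0.5, 1.4], [0.5, 0.7], [-0.5, -0.0]]
rel -0.011385020979461119 -0.04663547363026957 -2.4326211262853494
grip [0.56433604 0.11947066 0.17696034] [-0.1  0.2 -0.1 -0.2]
grip [0.56482343 0.09843014 0.10707113] [ 0. -0.  0.  0.]
exp [[0.56404067 0.12286669 0.17882714]
 [0.56205127 0.09803579 0.10385735]]
```

```bash
cat >>h.py <<'E'
from scipy.spatial.transform import Rotation as Ro
P=np.array([.4537,-.0270,-.0799])
def row(jx,jy,z,yaw):  # jig mm, world z mm, yaw of tool x in jig frame, deg
    from plant import r
    s=r.get_state();R0=Ro.from_quat(s["eef_rot"])
    X=T(P,[jx/1e3,jy/1e3,z/1e3])[0]
    a=yaw+np.degrees(P[2]);R1=Ro.from_euler("z",a,degrees=True)*Ro.from_quat([1,0,0,0])
    print(jx,jy,z,"->",(R0.inv().apply(X-s["tool_pos"])*1e3).round(1),np.degrees((R0.inv()*R1).as_rotvec()).round(1))
def st():
    from plant import r
    s=r.get_state();d=s["tool_pos"][:2]-P[:2];c,n=np.cos(P[2]),np.sin(P[2])
    print("t",round(s["clock"],2),"jig",round((c*d[0]+n*d[1])*1e3,1),round((-n*d[0]+c*d[1])*1e3,1),"z",round(s["tool_pos"][2]*1e3,1),"F",np.round(s["contact_force"],1),"q",np.round(s["q"],2),"op",round(s["opening"],2))
E
python3 - <<'E'
from h import *
st();row(-11,-122,238,90);row(-11,-122,120,90)
E
```

```text
t 0.1 jig -153.0 -556.2 z 238.0 F [-0.1  0.4  0.4] q [ 1.18  0.69 -0.19  1.57  0.16  0.9  -0.22] op 1.0
-11 -122 238 -> [ 334.  -311.7    0.5] [ -0.1  -0.  -61.1]
-11 -122 120 -> [ 334.  -311.5  118.5] [ -0.1  -0.  -61.1]
```

move_arm([
  [[1,42,-39,0,0,0,-7.6],[1,84,-78,0,0,0,-15.2],[1,125,-117,0,0,0,-23],[1,167,-156,0,0,0,-30.5],[1,209,-195,0,0,0,-38],[1,250,-234,0,0,0,-46],[1,292,-273,0,0,0,-53.5],[1,334,-312,0,0,0,-61.1],[1,334,-312,50,0,0,-61.1],[1,334,-312,100,0,0,-61.1]],
])

```text
clock: 1.35
tool_pos: [0.434, -0.1474, 0.1379]
eef_rot: [0.735, 0.679, 0.001, 0.001]
contact_force: [-0.3, -0.5, -0.1]
opening: 0.998
finger_force: 0.0
```

```bash
python3 - <<'E'
from h import *
from plant import r
import cv2
st();row(-11,-122,21,90)
for n in("scene","wrist"): cv2.imwrite(f"pics/{n}1.png",r.snapshot(n)[:,:,::-1])
a=cv2.imread("pics/scene1.png")[150:310,170:360]
b=cv2.imread("pics/wrist1.png")
cv2.imwrite("pics/v1.png",np.vstack([cv2.resize(a,(440,370)),cv2.resize(b,(440,330))])[:600*2].copy() if 0 else np.hstack([cv2.resize(a,(400,337)),cv2.resize(b,(400,337))]))
E
```

```text
t 1.35 jig -10.0 -121.5 z 137.9 F [-0.3 -0.5 -0.1] q [ 0.43  0.67 -0.32  2.15  0.53  0.39 -0.4 ] op 1.0
-11 -122 21 -> [ -0.5  -1.3 116.9] [ 0.1 -0.   0. ]
```

View pics/v1.png

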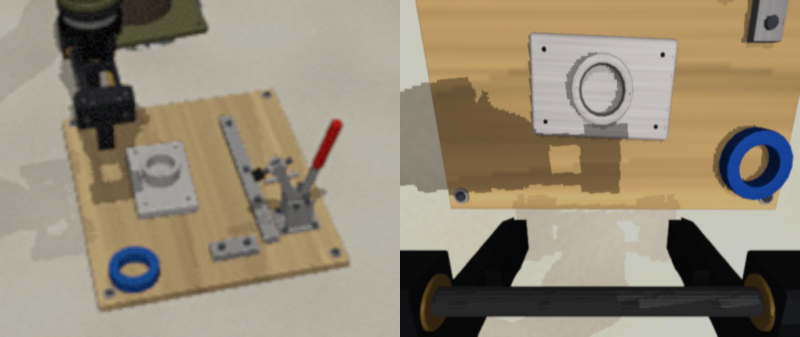

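The housing lies at about (603,87) in the wrist view, ahead of both fingers and clear of the tape. I'll go down beside its long side.

move_arm([
  [[1,0,0,50,0,0,0],[1,0,0,95,0,0,0],[1,0,0,115,0,0,0],[1,0,0,115,0,0,0],[1,8,0,115,0,0,0],[1,16,0,115,0,0,0],[1,24,0,115,0,0,0],[1,30,0,115,0,0,0],[1,35,0,115,0,0,0]],
])

```text
clock: 2.58
tool_pos: [0.4375, -0.116, 0.0258]
eef_rot: [0.736, 0.677, -0.001, 0.003]
contact_force: [-0.5, -4.8, -1.5]
opening: 0.998
finger_force: 2.0
```

```bash
python3 -c "
from h import *
st()"
```

```text
t 2.58 jig -9.0 -90.0 z 25.8 F [-0.5 -4.8 -1.5] q [ 0.19  0.9  -0.05  2.22  1.18  0.05 -1.11] op 1.0
```

move_arm([
  [[1,8,1,1,0,0,0],[1,16,2,1,0,0,0],[1,24,3,1,0,0,0],[1,32,4,1,0,0,0],[1,38,5,1,0,0,0],[1,43,6,1,0,0,0],[1,46,7,1,0,0,0]],
])

```text
clock: 3.45
tool_pos: [0.4465, -0.0744, 0.0253]
eef_rot: [0.737, 0.676, -0.004, 0.005]
contact_force: [-4.2, -10.3, 6.9]
opening: 0.995
finger_force: 4.7
```

```bash
python3 - <<'E'
from h import *
from plant import r
import cv2
st();print(r.get_state()["eef_rot"])
for n in("scene","side"): cv2.imwrite(f"pics/{n}2.png",r.snapshot(n)[:,:,::-1])
a=cv2.imread("pics/scene2.png")[185:303,190:345]
b=cv2.imread("pics/side2.png")[165:315,215:355]
cv2.imwrite("pics/v2.png",np.hstack([cv2.resize(a,(465,354)),cv2.resize(b,(330,354))]))
E
```

```text
t 3.45 jig -3.4 -47.8 z 25.3 F [ -4.2 -10.3   6.9] q [ 0.1   0.9  -0.08  2.22  1.25  0.08 -1.29] op 1.0
[ 0.73692119  0.67595079 -0.00366639  0.00492288]
```

View pics/v2.png

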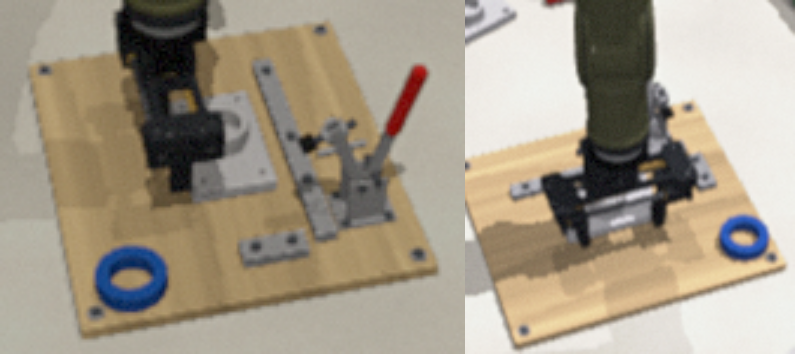

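Both fingers push the housing's long side squarely, and it is about 20 mm short of the fence. I'll keep going.

move_arm([
  [[1,5,1,0,0,0,0],[1,9,1,0,0,0,0],[1,12,2,0,0,0,0],[1,15,2,0,0,0,0],[1,15,2,0,0,0,0]],
])

```text
clock: 4.18
tool_pos: [0.4504, -0.0585, 0.0252]
eef_rot: [0.737, 0.676, -0.002, 0.004]
contact_force: [-2.1, -6.9, 5.2]
opening: 0.998
finger_force: 3.6
```

```bash
python3 -c "
from h import *
st()"
```

```text
t 4.17 jig -0.8 -31.7 z 25.2 F [-2.1 -6.9  5.2] q [ 0.08  0.9  -0.09  2.21  1.25  0.09 -1.31] op 1.0
```

move_arm([
  [[1,2,0,0,0,0,0],[1,4,0,0,0,0,0],[1,5,0,0,0,0,0],[1,5,0,0,0,0,0]],
])

```text
clock: 4.68
tool_pos: [0.4504, -0.058, 0.0253]
eef_rot: [0.738, 0.675, -0.006, 0.007]
contact_force: [-1.0, -14.1, 5.1]
opening: 1.001
finger_force: 7.3
```

```bash
python3 -c "
from h import *
st()"
```

```text
t 4.67 jig -0.8 -31.2 z 25.3 F [ -1.  -14.1   5.1] q [ 0.07  0.9  -0.09  2.21  1.25  0.09 -1.32] op 1.0
```

The push has stalled with the force rising, so the housing is on the fence. I'll back off, lift and look.

move_arm([
  [[1,2,0,0,0,0,0],[1,2,0,0,0,0,0],[1,-15,0,0,0,0,0],[1,-25,0,-20,0,0,0],[1,-40,0,-80,0,0,0],[0.2,-60,-40,-120,0,0,10],[0.2,-60,-60,-120,0,0,20]],
])

```text
clock: 5.55
tool_pos: [0.3851, -0.1059, 0.1467]
eef_rot: [0.845, 0.535, 0.002, 0.003]
contact_force: [-0.3, 0.9, -0.6]
opening: 0.8
finger_force: 0.0
```

```bash
python3 - <<'E'
from h import *
from plant import r
import cv2
st()
for n in("scene","side"): cv2.imwrite(f"pics/{n}3.png",r.snapshot(n)[:,:,::-1])
a=cv2.imread("pics/scene3.png")[185:303,190:345]
b=cv2.imread("pics/side3.png")[165:315,215:355]
cv2.imwrite("pics/v3.png",np.hstack([cv2.resize(a,(465,354),interpolation=2),cv2.resize(b,(330,354),interpolation=2)]))
E
```

```text
t 5.55 jig -62.0 -84.1 z 146.7 F [-0.3  0.9 -0.6] q [ 0.44  0.63 -0.45  2.31  0.83  0.36 -1.17] op 0.8
```

View pics/v3.png

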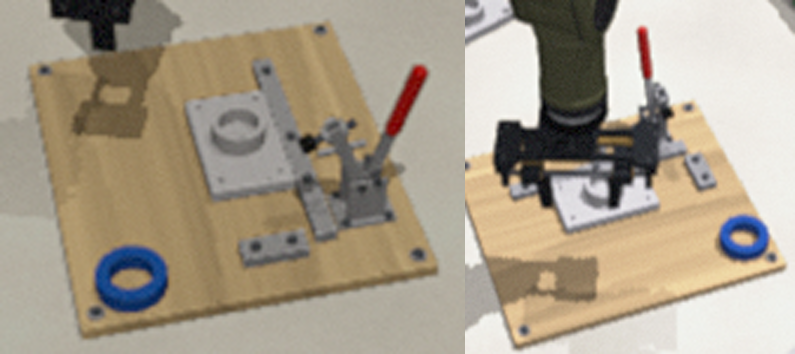

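The housing now lies flush along the fence, its front top corner near (213,190) and its rear one near (187,99) in the left picture. I'll work out how far it still has to go in x.

```bash
python3 - <<'E'
from h import *
cams();m=1e-3
c3=lambda a:(np.array(a,float)+.5)/3-.5+[190,185]
H=np.array([[-65,-40,31],[65,-40,31],[65,-40,15],[0,0,53]])*m
h=c3([[187,99],[213,190],[213,198],[238,126]])
def f(p):return (proj("scene",T(P,H+[p[0],p[1],0]))-h).ravel()
s=least_squares(f,[0,.02]);print(s.x,s.fun.round(1))
hx=s.x[0]*1e3
row(hx-26-30,20,140,0);row(hx-26-30,20,37,0)
E
```

```text
[-0.00517559  0.02015271] [-0.7  0.1  0.   0.2  0.1  1.6  0.5 -2.1]
-61.17559029318342 20 140 -> [ 97.4 -33.5   4.9] [ 0.2  0.  69.8]
-61.17559029318342 20 37 -> [ 97.7 -33.8 107.9] [ 0.2  0.  69.8]
```

move_arm([
  [[0.2,15,-5,5,0,0,10],[0.2,30,-10,5,0,0,20],[0.2,45,-15,5,0,0,30],[0.2,60,-20,5,0,0,40],[0.2,75,-26,5,0,0,50],[0.2,90,-28,15,0,0,60],[0.2,101,-25,40,0,0,70],[0.2,101,-25,70,0,0,70],[0.2,101,-25,98,0,0,70],[0.2,101,-25,98,0,0,70]],
])

```text
clock: 6.9
tool_pos: [0.4167, -0.0006, 0.0536]
eef_rot: [0.999, -0.039, -0.01, 0.0]
contact_force: [-0.2, -0.1, 0.6]
opening: 0.201
finger_force: 0.0
```

```bash
python3 - <<'E'
from h import *
st();row(-50,20,38,0)
E
```

```text
t 6.9 jig -39.0 23.4 z 53.6 F [-0.2 -0.1  0.6] q [-0.08  0.83 -0.05  2.3   0.89  0.05 -2.65] op 0.2
-50 20 38 -> [-10.7   3.3  15.8] [0.1 1.1 0.1]
```

Joint 7 is at its limit, so I'll take the half-turned grasp, which is equivalent. That means lifting, then turning back by 180°.

move_arm([
  [[0.2,0,0,-30,0,0,0],[0.2,0,0,-70,0,0,-10],[0.2,0,0,-80,0,0,-20],[0.2,0,0,-80,0,0,-30],[0.2,0,0,-80,0,0,-40],[0.2,0,0,-80,0,0,-50],[0.2,0,0,-80,0,0,-60],[0.2,0,0,-80,0,0,-70],[0.2,0,0,-80,0,0,-80],[0.2,0,0,-80,0,0,-90]],
])

```text
clock: 8.15
tool_pos: [0.4164, -0.0013, 0.1358]
eef_rot: [0.734, 0.679, -0.008, -0.007]
contact_force: [0.1, -0.5, 1.1]
opening: 0.198
finger_force: 0.0
```

move_arm([
  [[0.2,0,0,0,0,0,-10],[0.2,0,0,0,0,0,-20],[0.2,0,0,0,0,0,-30],[0.2,0,0,0,0,0,-40],[0.2,0,0,0,0,0,-50],[0.2,0,0,0,0,0,-60],[0.2,0,0,0,0,0,-70],[0.2,0,0,0,0,0,-80],[0.2,0,0,0,0,0,-90]],
])

```text
clock: 9.28
tool_pos: [0.416, -0.0017, 0.1357]
eef_rot: [0.038, 0.999, -0.001, -0.011]
contact_force: [-0.4, 0.4, 0.6]
opening: 0.199
finger_force: 0.0
```

```bash
python3 - <<'E'
from h import *
st();row(-52,20,38,180)
E
```

```text
t 9.28 jig -39.6 22.2 z 135.7 F [-0.4  0.4  0.6] q [ 0.56  0.91 -1.17  2.23  1.15  0.91  0.12] op 0.2
-52 20 38 -> [10.3 -1.9 98. ] [-0.2 -1.2  0.2]
```

move_arm([
  [[0.2,14,-2,15,0,0,0],[0.2,14,-2,35,0,2,0],[0.2,14,-2,55,0,4,0],[0.2,14,-2,70,0,6,0],[0.2,14,-2,80,0,6,0],[0.2,14,-2,80,0,6,0]],
])

```text
clock: 10.02
tool_pos: [0.4006, -0.0023, 0.055]
eef_rot: [0.04, 0.997, 0.001, -0.063]
contact_force: [1.4, -0.5, -0.7]
opening: 0.2
finger_force: 0.0
```

```bash
python3 - <<'E'
from h import *
st();row(-52,20,38,180)
E
```

```text
t 10.03 jig -54.9 20.4 z 55.0 F [ 1.4 -0.5 -0.7] q [ 0.5   1.07 -1.06  2.22  1.25  0.9   0.07] op 0.2
-52 20 38 -> [-5.  -0.4 16.5] [-0.1 -7.2 -0.1]
```

move_arm([
  [[0.2,-1,0,6,0,-2,0],[0.2,-2,0,12,0,-4,0],[0.2,-3,0,16,0,-6,0],[0.2,-8,0,16,0,-6,0],[0.2,-13,0,17,0,-6,0],[0.2,-18,0,17,0,-6,0],[0.2,-23,0,18,0,-6,0],[0.2,-28,0,18,0,-6,0]],
])

```text
clock: 11.02
tool_pos: [0.4212, -0.0044, 0.0335]
eef_rot: [0.039, 0.999, -0.001, -0.015]
contact_force: [-16.2, -1.1, 14.8]
opening: 0.2
finger_force: 9.5
```

```bash
python3 - <<'E'
from h import *
st();row(20,20,38,180)
E
```

```text
t 11.03 jig -34.2 20.0 z 33.5 F [-16.2  -1.1  14.8] q [ 0.48  1.1  -1.02  2.25  1.45  0.86 -0.08] op 0.2
20 20 38 -> [-54.   -0.   -6.1] [-0.1 -1.7  0.1]
```

The tips are touching the flange top (14.8 N upward), so I'll lift 4 mm and carry on.

move_arm([
  [[0.2,2,0,-3,0,0,0],[0.2,0,0,-5,0,0,0],[0.2,-5,0,-5,0,0,0],[0.2,-10,0,-5,0,0,0],[0.2,-15,0,-5,0,0,0],[0.2,-20,0,-5,0,0,0]],
])

```text
clock: 11.78
tool_pos: [0.4447, -0.0064, 0.0378]
eef_rot: [0.04, 0.999, -0.001, -0.012]
contact_force: [-9.0, -1.3, 4.6]
opening: 0.195
finger_force: 4.6
```

```bash
python3 - <<'E'
from h import *
st();row(20,20,38,180)
E
```

```text
t 11.78 jig -10.6 19.8 z 37.8 F [-9.  -1.3  4.6] q [ 0.49  1.09 -1.02  2.19  1.4   0.87  0.  ] op 0.19
20 20 38 -> [-30.6   0.2  -0.9] [-0.2 -1.3 -0. ]
```

move_arm([
  [[0.2,-5,0,-1,0,0,0],[0.2,-10,0,-1,0,0,0],[0.2,-15,0,-1,0,0,0],[0.2,-19,0,-1,0,0,0],[0.2,-22,0,-1,0,0,0],[0.2,-24,0,-1,0,0,0],[0.2,-26,0,-1,0,0,0],[0.2,-26,0,-1,0,0,0]],
])

```text
clock: 12.78
tool_pos: [0.4726, -0.0085, 0.0382]
eef_rot: [0.04, 0.999, -0.001, -0.01]
contact_force: [-3.9, -3.0, -3.3]
opening: 0.199
finger_force: 2.6
```

```bash
python3 - <<'E'
from h import *
st();row(20,20,38,180)
E
```

```text
t 12.78 jig 17.4 19.9 z 38.2 F [-3.9 -3.  -3.3] q [ 0.49  1.1  -1.02  2.11  1.35  0.89  0.1 ] op 0.2
20 20 38 -> [-2.6  0.1  0.1] [-0.2 -1.2 -0.1]
```

move_arm([
  [[0.2,-2,0,0,0,0,0],[0.2,-4,0,0,0,0,0],[0.2,-5,0,0,0,0,0],[0.2,-5,0,0,0,0,0]],
])

```text
clock: 13.28
tool_pos: [0.4772, -0.0089, 0.0381]
eef_rot: [0.04, 0.999, -0.001, -0.01]
contact_force: [-5.4, -3.2, -1.5]
opening: 0.197
finger_force: 3.0
```

```bash
python3 - <<'E'
from h import *
st()
E
```

```text
t 13.28 jig 21.9 19.9 z 38.1 F [-5.4 -3.2 -1.5] q [ 0.49  1.1  -1.02  2.09  1.34  0.89  0.11] op 0.2
```

move_arm([
  [[0.2,-2,0,0,0,0,0],[0.2,-4,0,0,0,0,0],[0.2,-4,0,0,0,0,0]],
])

```text
clock: 13.65
tool_pos: [0.4786, -0.009, 0.038]
eef_rot: [0.04, 0.999, -0.001, -0.013]
contact_force: [-11.1, -1.7, 1.8]
opening: 0.198
finger_force: 5.3
```

```bash
python3 - <<'E'
from h import *
from plant import r
import cv2
st()
for n in("scene","side"): cv2.imwrite(f"pics/{n}4.png",r.snapshot(n)[:,:,::-1])
a=cv2.imread("pics/scene4.png")[185:303,190:345]
b=cv2.imread("pics/side4.png")[165:315,215:355]
cv2.imwrite("pics/v4.png",np.hstack([cv2.resize(a,(465,354),interpolation=2),cv2.resize(b,(330,354),interpolation=2)]))
E
```

```text
t 13.65 jig 23.3 19.9 z 38.0 F [-11.1  -1.7   1.8] q [ 0.49  1.1  -1.02  2.09  1.33  0.9   0.13] op 0.2
```

View pics/v4.png

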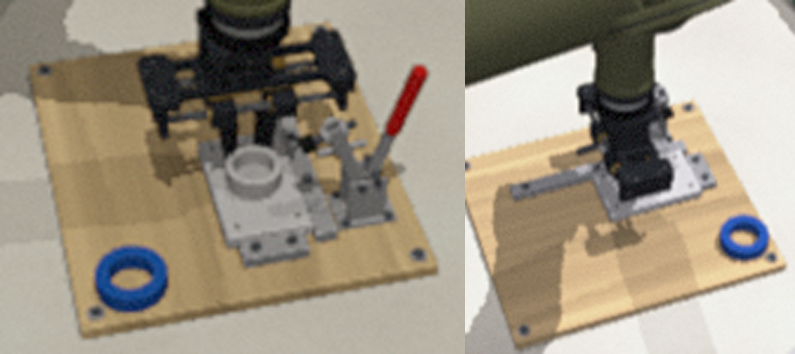

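The push has stalled at 11 N with the front end at the stop. I'll press a bit more, then back away, lift and check.

move_arm([
  [[0.2,-2,0,0,0,0,0],[0.2,-2,0,0,0,0,0],[0.2,8,0,0,0,0,0],[0.2,14,0,-5,0,0,0],[0.1,14,0,-50,0,0,0],[0,30,0,-100,0,0,0],[0,70,0,-140,0,0,0],[0,70,0,-140,0,0,0]],
])

```text
clock: 14.75
tool_pos: [0.4151, -0.0018, 0.1826]
eef_rot: [0.038, 0.999, -0.0, -0.006]
contact_force: [-0.4, 0.3, -0.6]
opening: 0.007
finger_force: 0.0
```

```bash
python3 - <<'E'
from h import *
from plant import r
import cv2
st()
a=r.snapshot("scene")[:,:,::-1];cv2.imwrite("pics/scene5.png",a)
cv2.imwrite("pics/v5.png",cv2.resize(a[210:290,230:330],(800,600*80*8//(600*8)*8 if 0 else 640))[:600])
E
```

```text
t 14.75 jig -40.5 22.0 z 182.6 F [-0.4  0.3 -0.6] q [ 0.6   0.81 -1.22  2.19  1.01  0.93  0.24] op 0.01
```

View pics/v5.png

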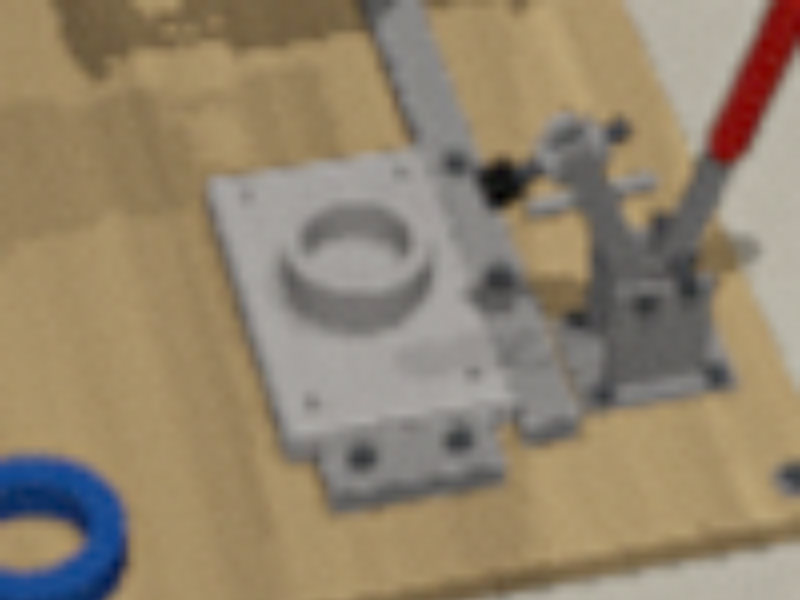

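The housing looks home at both faces: its front left top corner is near (290,433) and its front right near (510,393). I'll check this numerically against the predicted home pose and the fixture points in the same picture.

```bash
python3 - <<'E'
from h import *
cams();m=1e-3
A=np.array([[-10,-20,31],[120,-20,31],[120,60,31],[120,-20,15],[55,20,53],[130,80,27],[145,-10,27],[145,50,27]])*m
print(((proj("scene",T(P,A))-[230,210]+.5)*8-.5).round())
H=np.array([[-65,-40,31],[65,-40,31],[65,40,31],[65,-40,15],[0,0,53]])*m
h=(np.array([[207,178],[290,433],[510,393],[292,458],[358,243]])+.5)/8-.5+[230,210]
s=least_squares(lambda p:(proj("scene",T([P[0]+p[0],P[1]+p[1],P[2]+p[2]],H+[.055,.02,0]))-h).ravel(),[0,0,0]);print(s.x,s.fun.round(1))
row(98,115,183,90)
E
```

```text
[[207. 174.]
 [287. 433.]
 [519. 393.]
 [287. 466.]
 [359. 235.]
 [583. 412.]
 [333. 490.]
 [509. 459.]]
[ 0.00019524 -0.00044823  0.00327276] [-0.1 -0.4 -0.4  0.1  1.1  0.  -0.6  1.1  0.  -1. ]
98 115 183 -> [-137.7   93.3   -3.8] [-0.7 -0.6 90.1]
```

The fit puts the housing 0.2 and 0.4 mm from home and 0.003 rad from square. Next is the handle, with the fingers shut, approaching from above on the bar side of the grip.

move_arm([
  [[0,0,0,-22,0,0,10],[0,-15,10,-22,0,0,20],[0,-30,20,-22,0,0,30],[0,-46,30,-22,0,0,40],[0,-62,40,-22,0,0,50],[0,-80,52,-22,0,0,60],[0,-100,65,-22,0,0,70],[0,-120,78,-22,0,0,80],[0,-138,90,-22,0,0,90],[0,-138,90,-22,0,0,90]],
])

```text
clock: 16.05
tool_pos: [0.5616, 0.0769, 0.1981]
eef_rot: [0.734, 0.679, -0.006, -0.006]
contact_force: [-0.9, 0.5, -0.6]
opening: 0.007
finger_force: 0.0
```

```bash
python3 - <<'E'
from h import *
st()
for a in((98,116,200),(98,122,155),(98,131,152),(98,149,146),(98,169,133),(98,185,116),(98,196,95),(98,201,76)):row(*a,90)
E
```

```text
t 16.05 jig 99.2 112.2 z 198.1 F [-0.9  0.5 -0.6] q [ 0.24  0.78 -0.81  1.75  0.68  0.93 -0.94] op 0.01
98 116 200 -> [ 3.8 -1.3 -1.9] [-1.   0.   0.1]
98 122 155 -> [ 9.8 -0.4 43.1] [-1.   0.   0.1]
98 131 152 -> [18.8 -0.4 46.1] [-1.   0.   0.1]
98 149 146 -> [36.8 -0.2 52.1] [-1.   0.   0.1]
98 169 133 -> [56.8  0.  65.1] [-1.   0.   0.1]
98 185 116 -> [72.8  0.4 82.1] [-1.   0.   0.1]
98 196 95 -> [ 83.8   0.8 103.1] [-1.   0.   0.1]
98 201 76 -> [ 88.8   1.1 122.1] [-1.   0.   0.1]
```

move_arm([
  [[0,6,0,20,0,0,0],[0,8,0,43,0,0,0],[0,10,0,46,0,0,0],[0,15,0,46,0,0,0],[0,19,0,46,0,0,0],[0,25,0,48,0,0,0],[0,31,0,50,0,0,0]],
])

```text
clock: 16.92
tool_pos: [0.5618, 0.1057, 0.1497]
eef_rot: [0.735, 0.678, -0.007, -0.005]
contact_force: [-1.4, -3.4, 7.0]
opening: 0.005
finger_force: 3.0
```

```bash
python3 - <<'E'
from h import *
st()
E
```

```text
t 16.93 jig 97.2 140.9 z 149.7 F [-1.4 -3.4  7. ] q [ 0.16  0.85 -0.76  1.78  0.75  0.85 -1.04] op 0.01
```

move_arm([
  [[0,6,0,2,0,0,0],[0,16,0,8,0,0,0],[0,26,0,15,0,0,0],[0,34,0,23,0,0,0],[0,42,0,32,0,0,0],[0,48,0,42,0,0,0],[0,53,0,53,0,0,0]],
])

```text
clock: 17.8
tool_pos: [0.566, 0.1603, 0.0967]
eef_rot: [0.735, 0.678, -0.005, -0.006]
contact_force: [0.8, -1.6, 4.5]
opening: 0.003
finger_force: 2.6
```

```bash
python3 - <<'E'
from h import *
st();row(98,201,76,90)
E
```

```text
t 17.8 jig 97.0 195.6 z 96.7 F [ 0.8 -1.6  4.5] q [ 0.03  0.93 -0.7   1.76  0.81  0.78 -1.16] op 0.0
98 201 76 -> [ 5.4  1.3 20.7] [-0.9  0.  -0. ]
```

move_arm([
  [[0,3,0,7,0,0,0],[0,4,0,13,0,0,0],[0,5,0,19,0,0,0],[0,5,0,22,0,0,0],[0,5,0,24,0,0,0],[0,5,0,24,0,0,0]],
])

```text
clock: 18.55
tool_pos: [0.5665, 0.1658, 0.073]
eef_rot: [0.735, 0.678, -0.004, -0.006]
contact_force: [3.3, 0.2, 6.7]
opening: -0.001
finger_force: 3.4
```

```bash
python3 - <<'E'
from h import *
st()
E
```

```text
t 18.55 jig 97.0 201.2 z 73.0 F [3.3 0.2 6.7] q [ 0.01  0.97 -0.67  1.76  0.84  0.74 -1.2 ] op -0.0
```

move_arm([
  [[0,0,0,1,0,0,0],[0,0,0,2,0,0,0],[0,0,0,3,0,0,0],[0,0,0,3,0,0,0]],
])

```text
clock: 19.05
tool_pos: [0.5666, 0.1659, 0.0719]
eef_rot: [0.735, 0.678, -0.004, -0.006]
contact_force: [0.5, -2.5, 21.7]
opening: 0.0
finger_force: 10.8
```

```bash
python3 - <<'E'
from h import *
st()
E
```

```text
t 19.05 jig 97.1 201.3 z 71.9 F [ 0.5 -2.5 21.7] q [ 0.01  0.97 -0.67  1.76  0.85  0.74 -1.2 ] op 0.0
```

The handle is at its end stop: z is 71.9 mm where 72 was expected, and the force has risen to 22 N. I'll lift straight off and check.

move_arm([
  [[0,0,0,2,0,0,0],[0,0,0,-15,0,0,0],[0,0,0,-60,0,0,0],[0,0,0,-120,0,0,0],[0,-60,0,-150,0,0,0],[0,-60,0,-150,0,0,0],[0,-60,0,-150,0,0,0]],
])

```text
clock: 19.92
tool_pos: [0.5618, 0.1045, 0.2183]
eef_rot: [0.735, 0.678, -0.007, -0.007]
contact_force: [0.0, 0.1, 0.9]
opening: 0.004
finger_force: 0.0
```

```bash
python3 - <<'E'
from h import *
from plant import r
import cv2
st()
a=r.snapshot("scene")[200:300,200:345,::-1];b=r.snapshot("side")[165:315,215:355,::-1]
cv2.imwrite("pics/v6.png",np.hstack([cv2.resize(a,(435,300),interpolation=2),cv2.resize(b,(280,300),interpolation=2)]))
E
```

```text
t 19.93 jig 97.2 139.7 z 218.3 F [0.  0.1 0.9] q [ 0.2   0.76 -0.83  1.71  0.65  0.98 -0.96] op 0.0
```

View pics/v6.png

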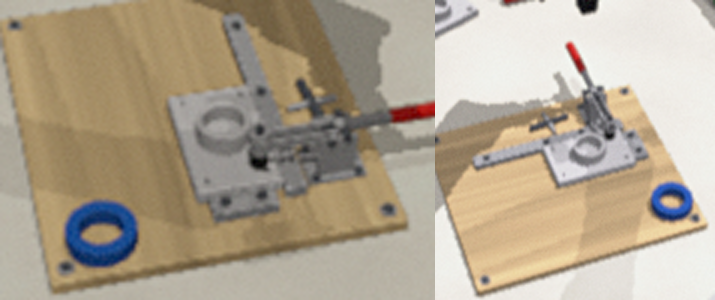

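The handle is level and the black tip sits on the flange at (260,158) in the left picture. The housing is still home and the arm is clear, so I'm handing in.

```bash
python3 -c "
from plant import r
print(r.finish_job())"
```

```text
the job is handed in; nothing more can be done
None
```

The housing sits square against the fence and end stop (within about 0.5 mm and 0.003 rad, measured just before clamping), the clamp handle is fully down with the tip on the flange, and I handed the job in at about 20 s; no verdict was returned.

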